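Pull down the salon cabinet's flap with the hook pole

TASK

My gloves are covered in tint, so please open the mauve-fronted tool cabinet without touching its flap by hand: take the hook pole from its wooden rest, put its hook down into the steel ring at the top of the mauve flap and pull the flap down all the way to its stop. Then unhook the pole and lay it back in its rest the way it lay. Leave the white-fronted cabinet shut.

Things in the scene. Friction and masses are not known exactly. Their poses are not given: they have to be found in the camera images.
- pole: Hook pole, 150 g. Black bar handle along x (-75 to +60 mm), 18 wide in y, 22 high in z; a dark steel rod 8 thick runs on from it along +x to x = 125, then turns straight down (-z): a hook reaching 45 below the rod's axis. Origin: on the bar's axis near the centre of mass, where to grip it across y. Lies level in its rest, hook down.
- rest: Dark wooden rest, fixed. Two saddles 12 mm thick, 42 before and behind the centre along x; floors 100 above the counter, cheeks 12 higher, 40 apart in y. Base 130 x 70. Origin: centre of the underside. The pole lies along its x, origin over origin (within 10), 111 up, hook beyond the +x end.
- flap_mauve: Flap of the mauve-topped cabinet, 100 mm high. Origin mid hinge (lower edge); shut: x into cabinet, y along hinge, z up. z tilts out with opening: start 0-0.08, stop 1.1 rad; stiff (2 N at the ring), stays put. Steel ring leans out and up 0.7 rad from its top edge (x -4, z 100): bar 6 thick, hole 46 across, centre x -28.5 z 120.6, outermost bar axis x -48.4 z 137.4; all turns with the flap.
- flap_white: White flap of the all-white second cabinet, same size, hinge, frame and ring as the mauve one; to be left alone. Flaps are 162 mm wide, 8 thick, hinge 120 above the counter; the cabinets are 180 wide, 180 deep, 233 high, and fixed. Two cabinets stand side by side; which is left and which right varies.

How it is judged (in metres and radians):
On the way, in this order (a step that is already met when the one before it is completed fails the run):
1. the pole is lifted out of its rest (z of pole in the frame of rest above 0.14 m), for 0.1 s.
2. the mauve flap is pulled down to its stop (opened at least 0.95 of 1.1 rad) (angle between flap_mauve's own z axis and vertical above 0.95 rad), for 0.2 s.
At the end, for the whole second after the job is handed in: The mauve flap is open at least 0.95 rad (its stop is at 1.1), the white one under 0.2 rad; the pole lies at rest in its two saddles, within 25 mm along and 20 mm across of the rest's centre, level and upright within 0.2 rad, along the rest within 0.25 rad (angle between flap_mauve's own z axis and vertical above 0.95 rad and angle between each of flap_white, pole's own z axis and vertical below 0.2 rad and x of pole in the frame of rest between -0.025 and 0.025 m and y of pole in the frame of rest between -0.02 and 0.02 m and z of pole in the frame of rest between 0.099 and 0.125 m and angle between the x axis of pole and the x axis of rest, either way round below 0.25 rad and linear speed of pole below 0.02 m/s); the robot touches nothing.
It fails at once if the robot itself presses on the mauve flap or its ring (over 1.5 N) (contact force between any of the fingers, the arm and flap_mauve above 1.5 N).
It fails at once if the white flap is opened beyond 0.2 rad (angle between flap_white's own z axis and vertical above 0.2 rad).
It also fails if it takes over 54 s, if anything falls off the work surface, if the arm or the gripper's body presses on something with over 40 N, if the wrist force passes 120 N, or if a joint passes its speed limit or range.

ROBOT

A 6-joint arm with a two-finger parallel gripper is mounted at the origin on the work surface. World frame = base frame: x ahead of the robot, y to its left, z up, the work surface at z = 0. Lengths are in m, angles in degrees, forces in N, time in s.
With the tool pointing down it reaches from about 0.4 to 0.825 m from the base axis. Payload 7 kg.
Tool frame: the origin (TCP) lies at the very end of the fingers, on their centre line; the grasp point (between the pads) lies hold_point_z behind it (hold_point_z is the distance from the TCP to the grasp point, in m); z points along the fingers, y is the line along which they close (so a half turn about z gives the same grasp; the last joint's range is limited). The gripper opens to 88 mm and grips with 3 to 60 N. Pads are 19 mm wide; open, the fingers measure 130 mm over their backs; the gripper's body (78 mm by 193 mm) begins 47 mm behind the grasp point.
Start: joints at [87.668, 20.546, 0.682, 0, -70.136, -16.507], TCP at [0.218, 0.639, 0.227] pointing down, gripper open.
Joint ranges: [-176.03, 176.03], [-82.01, 121.73], [-58.28, 71.71], [-173.87, 95.51], [-174.79, -0.11], [-173.66, 173.66]. Speed limits (degrees/s): [136.94, 136.94, 172.46, 180, 180, 180].

INTERFACE

Orientations are given as [roll, pitch, yaw] about the fixed x, y, z axes, in that order (R = Rz(yaw) Ry(pitch) Rx(roll)).
In Python, from plant import get_obs, snapshot, close_job, hold_point_z gives the robot as it stands.
- The arm moves only by the tool play_rows, never from a script. Its argument "commands" is a list that holds one entry, the list of rows, each a list of 7 numbers: the shift along the tool's x, y, z in cm, then the turn, a rotation vector about the tool's x, y, z in degrees, then the opening, from 0 (shut) to 1 (fully open). In form: [[[x, y, z, ax, ay, az, fingers], ...]]. A call has 1 to 20 rows; each row is the pose to reach, as a shift and turn from the pose commanded when the call began, along the tool's axes at that moment; what a row does not reach only later rows make up. A row lasts 1/12 s, in which the tool goes at most 41.7 mm and 7.16 degrees, less where a joint would pass 70% of its speed; a pose out of reach is approached as far as the arm can. A call with a gripper value outside its range is refused whole. The fingers move at their own pace and stop on an object; the grip force is fixed at half the most. Time passes only in rows, so rows that repeat a pose let the fingers close. It gives the time, the measured TCP pose, the force, the opening and the grip force at its end, in the units of the state.
- get_obs(): the state, without advancing time (a new reading comes with each control period).
- snapshot(name): name is "scene" or "top" or "wrist"; returns a dict with "frame" (420x560x3 uint8, red, green, blue), "camera_matrix" (3x3 intrinsics, pixels), "origin" and "attitude" of the camera in the world. Camera axes: x right, y down, z forward; pixel columns grow to the right and rows downward; lengths in m; the calibration is good to about 2 mm. A picture is of the moment at which its call begins. There is no depth.
- close_job(): hands the job in; it is judged then, once.
The state is a dict: "clock": time; "joint_pos": joint angles; "qvel": joint speeds; "tau": joint torques, N m; "tool_pos": TCP position; "orientation": TCP orientation; "force": force on the tool from outside, world axes, zero at the start; "moment": the same for the moment, N m; "opening": finger opening in m; "gripper_force": force on a finger pad.
Only numpy, scipy, OpenCV 4.12 (cv2) and the standard library are available. Lean on these libraries where they do the work, as an engineer would, in place of code of your own. Each camera call takes 0.05 s, during which the arm holds its last target. There are 200 camera calls.

## Working session

There is one attempt and no reset: what is moved stays moved. The work goes in short steps, Python scripts to look and compute and a tool call to move; the robot and the scene stay as the last step left them, time stands still between calls to the robot, and variables do not carry over. Pictures are saved under pics/ and viewed, at most 10 in all, crops included, and the job is handed in when it is done.

Besides the shell and the picture viewer there is one more tool, called after ">>>" by a JSON object that holds its "op" and its "data". play_rows: Moves the arm, as the interface text tells. Its arguments: {"type":"object","properties":{"commands":{"type":"array","items":{"type":"array","items":{"type":"array","items":{"type":"number"}}}}},"required":["commands"]}

```bash
ls; mkdir -p pics; python3 - <<'E'
from plant import get_obs, snapshot, hold_point_z
import cv2,pickle
print(hold_point_z, get_obs())
d={}
for n in("scene","top","wrist"):
    s=snapshot(n); d[n]=s
    cv2.imwrite(f"pics/{n}0.png",s["frame"][:,:,::-1]); print(n,s["camera_matrix"],s["origin"],s["attitude"])
pickle.dump(d,open("v0.pkl","wb"))
E
```

```text
pics
0.0188 {'clock': 0.0, 'joint_pos': array([ 8.76685008e+01,  2.05920251e+01,  6.33091122e-01, -2.31434423e-02,
       -7.01350277e+01, -1.65064571e+01]), 'qvel': array([ 0.03268744,  0.06556251,  0.04240568, -0.09125904, -0.01467697,
       -0.04424779]), 'tau': array([ 3.05304602e-04, -5.82709908e+01,  2.93059123e+01,  6.99741080e+00,
        6.97597337e-03, -1.46000339e-04]), 'tool_pos': array([0.21780611, 0.63836604, 0.22560133]), 'orientation': array([ 1.79903729e+02, -5.84022367e-03, -1.88458335e+01]), 'force': array([-0.10193029, -0.21930662, -0.0553356 ]), 'moment': array([ 0.04147893,  0.00077546, -0.01416778]), 'gripper_force': 0.0, 'opening': 0.08761965711769122}
scene [[413.68528712   0.         283.58862697]
 [  0.         413.68528712 210.56467133]
 [  0.           0.           1.        ]] [0.86856501 0.27596736 0.65874959] [-143.71613051    1.00454261  128.70614514]
top [[391.91770733   0.         285.35303089]
 [  0.         391.91770733 213.10406692]
 [  0.           0.           1.        ]] [ 0.5171946  -0.00466189  0.75229571] [-176.56474416    1.44143702  -91.14435743]
wrist [[355.08500582   0.         286.73289346]
 [  0.         355.08500582 217.6107236 ]
 [  0.           0.           1.        ]] [0.29079015 0.61459475 0.38527426] [ 1.63490624e+02 -1.12292301e-01 -1.08802713e+02]
```

```bash
python3 - <<'E'
import cv2,numpy as np
a=[cv2.imread(f"pics/{n}0.png") for n in("scene","top")]
cv2.imwrite("pics/a.png",cv2.resize(a[0],(784,588),interpolation=cv2.INTER_CUBIC))
cv2.imwrite("pics/b.png",cv2.resize(a[1],(784,588),interpolation=cv2.INTER_CUBIC))
E
```

```text
(no output)
```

View pics/a.png

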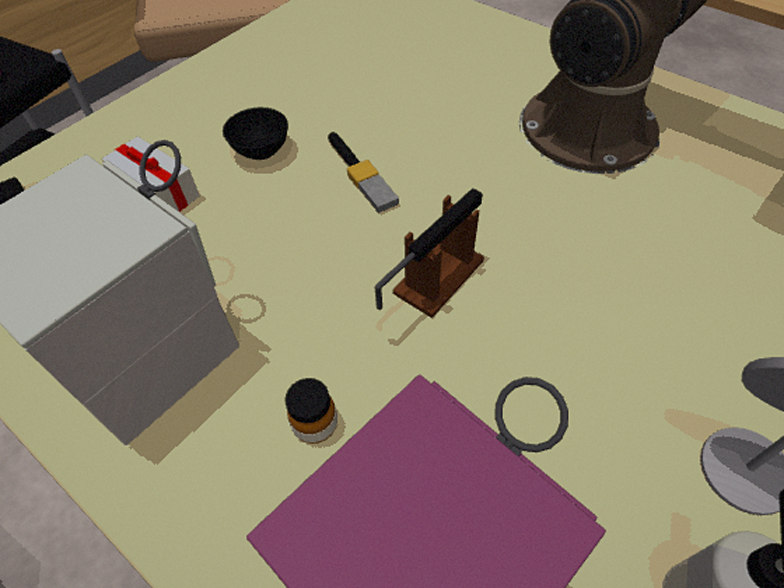

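View pics/b.png

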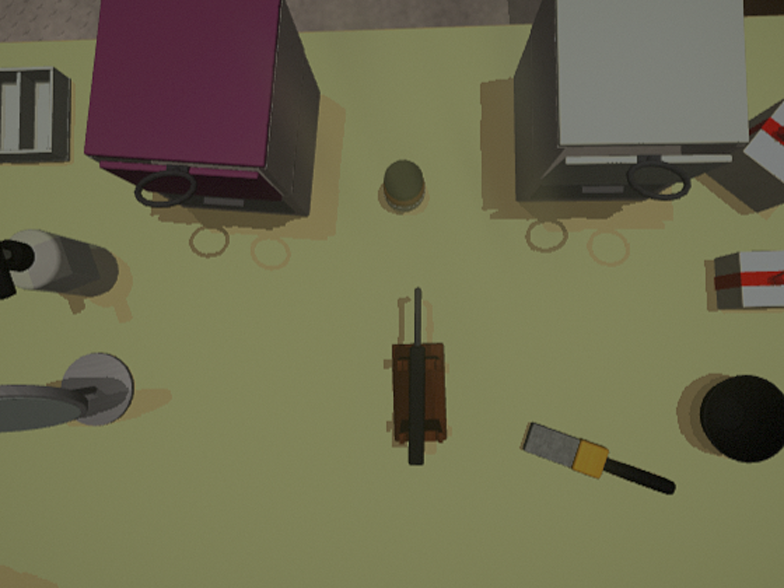

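Scene view (×1.4): mauve ring centre about (532,414), pole from (475,197) to the hook bend at (379,288), rest base front corners at (395,292) and (433,316). Top view (×1.4): mauve ring about (165,187), pole bar from (416,463) to (417,347), rod end at (418,290). Mauve is on the left (+y).

```bash
cat > h.py <<'E'
import numpy as np, pickle
from scipy.spatial.transform import Rotation as R
from scipy.optimize import least_squares
def rot(rpy): return R.from_euler('xyz',rpy,degrees=True).as_matrix()
def proj(s,P):
    p=(np.atleast_2d(P)-s["origin"])@rot(s["attitude"])
    q=p@s["camera_matrix"].T; return q[:,:2]/q[:,2:]
def tri(views,pix):
    A=[];b=[]
    for s,p in zip(views,pix):
        d=rot(s["attitude"])@np.linalg.solve(s["camera_matrix"],[*p,1]); d/=np.linalg.norm(d)
        M=np.eye(3)-np.outer(d,d); A.append(M); b.append(M@s["origin"])
    x=np.linalg.lstsq(np.vstack(A),np.hstack(b),rcond=None)[0]
    return x, np.hstack([proj(s,x)[0]-p for s,p in zip(views,pix)])
E
python3 - <<'E'
from h import *
np.set_printoptions(precision=4,suppress=True)
d=pickle.load(open("v0.pkl","rb")); V=[d["scene"],d["top"]]
pts={"ring":((532,414),(165,187)),"ringL":((497,409),(195,186)),"ringR":((566,419),(137,188)),
"roofR":((420,377),(266,166)),"roofL":((604,530),(87,152)),
"hooktop":((380,289),(418,290)),"bar_front":((416,250),(417,348)),"bar_rear":((475,194),(416,463)),
"baseFL":((433,314),(394,345)),"baseFR":((395,291),(443,344)),"baseRL":((484,259),(397,441))}
for k,(a,b) in pts.items(): 
    x,r=tri(V,[np.array(a)/1.4,np.array(b)/1.4]); print(k,x,r)
E
```

```text
ring [0.6592 0.2313 0.2399] [-1.2482  0.0586 -0.8718  0.5256]
ringL [0.6643 0.2067 0.2253] [ 0.3292 -0.0144  0.226  -0.1511]
ringR [0.6546 0.2533 0.2529] [-2.8897  0.1408 -2.047   1.1108]
roofR [0.6811 0.1382 0.225 ] [-1.679   0.008  -1.1279  0.8887]
roofL [0.6991 0.3149 0.2291] [-2.0776  0.0143 -1.352   0.6489]
hooktop [ 0.5643 -0.0094  0.1046] [-1.406  -0.0322 -1.0903  0.9147]
bar_front [ 0.4966 -0.0069  0.1154] [-1.1659  0.0121 -0.9638  0.7863]
bar_rear [ 0.3664 -0.0047  0.1121] [ 0.125  -0.0118  0.1126 -0.0941]
baseFL [0.4976 0.0239 0.0046] [-1.2712  0.021  -0.9976  0.799 ]
baseFR [ 0.4976 -0.0428  0.0023] [-1.2111 -0.0133 -0.9708  0.8008]
baseRL [ 0.3678  0.0222 -0.0026] [-0.9325  0.0663 -0.794   0.6402]
```

```bash
cat > fit.py <<'E'
from h import *
import cv2
def ring_ell(s,roi):
    x0,y0,x1,y1=roi; f=s["frame"][y0:y1,x0:x1].astype(int)
    m=((f.max(2)<95)&(f.max(2)-f.min(2)<22)).astype(np.uint8)
    n,l,st,_=cv2.connectedComponentsWithStats(m); k=1+np.argmax(st[1:,4])
    yy,xx=np.nonzero(l==k); return cv2.fitEllipse(np.c_[xx+x0,yy+y0].astype(np.float32)), len(xx)
t=np.linspace(0,2*np.pi,60)
def flap(p,P):  # p=x,y,yaw,theta ; P in flap frame
    x,y,yaw,th=p
    return np.array([x,y,.12])+P@R.from_euler('zy',[yaw,-th]).as_matrix().T
C=np.c_[-.0285-.026*np.cos(t)*.766, .026*np.sin(t), .1206+.026*np.cos(t)*.644]
def ell_of(s,p): return cv2.fitEllipse(proj(s,flap(p,C)).astype(np.float32))
E
python3 - <<'E'
from fit import *
np.set_printoptions(precision=4,suppress=True)
d=pickle.load(open("v0.pkl","rb")); sc,tp=d["scene"],d["top"]
es,n1=ring_ell(sc,(345,262,412,325)); et,n2=ring_ell(tp,(90,114,145,152))
print(es,n1,et,n2)
# roof edge yaw from both views at z .233
for s,a,b in((sc,(420,377),(604,530)),(tp,(266,166),(87,152))):
    q=[]
    for p in(a,b):
        r=rot(s["attitude"])@np.linalg.solve(s["camera_matrix"],[p[0]/1.4,p[1]/1.4,1]); q.append(s["origin"]+r*(.233-s["origin"][2])/r[2])
    q=np.array(q);e=q[1]-q[0]; print(q,np.linalg.norm(e),"yaw",-np.degrees(np.arctan2(e[0],e[1])))
def res(p):
    o=[]
    for s,e in((sc,es),(tp,et)):
        m=ell_of(s,p); o+=[m[0][0]-e[0][0],m[0][1]-e[0][1],.5*(m[1][0]-e[1][0]),.5*(m[1][1]-e[1][1])]
    return np.array(o+[(p[2]+.09)/.03,(p[3]-.04)/.03])
f=least_squares(res,[.69,.23,-.09,.04]); print(f.x,f.fun)
p=f.x
print("centre",flap(p,np.array([-.0285,0,.1206])),"outer bar",flap(p,np.array([-.0484,0,.1374])))
E
```

```text
((378.800048828125, 296.3293762207031), (48.119651794433594, 49.838829040527344), 170.1342315673828) 878 ((119.09010314941406, 130.5000457763672), (32.06138610839844, 48.717201232910156), 100.84088897705078) 1372
[[0.6833 0.1422 0.233 ]
 [0.6994 0.3161 0.233 ]] 0.17457439152075654 yaw -5.277654247475472
[[0.6798 0.1345 0.233 ]
 [0.6986 0.3106 0.233 ]] 0.17710459910962892 yaw -6.092796096436706
[ 0.6967  0.2272 -0.0898  0.0524] [-2.2032  1.1817 -0.7038  0.0062 -0.8386  2.0114 -4.361  -3.8288  0.0076
  0.4121]
centre [0.6621 0.2298 0.2389] outer bar [0.6414 0.2315 0.2547]
```

```bash
python3 - <<'E'
from fit import *
import cv2
np.set_printoptions(precision=4,suppress=True)
d=pickle.load(open("v0.pkl","rb")); sc,tp=d["scene"],d["top"]
def pl(s,p,z):
    r=rot(s["attitude"])@np.linalg.solve(s["camera_matrix"],[p[0]/1.4,p[1]/1.4,1]); return s["origin"]+r*(z-s["origin"][2])/r[2]
for z in(0,.1,.2,.3,.4): print(z,"top disc",pl(tp,(98,388),z)[:2],"top head",pl(tp,(40,410),z)[:2],"scene disc",pl(sc,(750,472),z)[:2],"scene upper",pl(sc,(785,382),z)[:2])
for k in[((118.6,133.6))]:
    print(tri([sc,tp],[np.array((378.9,296.2)),np.array(k)]))
w=d["wrist"]["frame"][:,:,::-1]; cv2.imwrite("pics/w.png",w)
E
```

```text
0 top disc [0.4478 0.4318] top head [0.4191 0.5126] scene disc [0.4463 0.4385] scene upper [0.3048 0.4331]
0.1 top disc [0.457  0.3738] top head [0.4321 0.4438] scene disc [0.5104 0.4138] scene upper [0.3903 0.4092]
0.2 top disc [0.4662 0.3158] top head [0.4452 0.3751] scene disc [0.5745 0.3892] scene upper [0.4759 0.3854]
0.3 top disc [0.4755 0.2578] top head [0.4582 0.3063] scene disc [0.6386 0.3645] scene upper [0.5615 0.3615]
0.4 top disc [0.4847 0.1997] top head [0.4712 0.2376] scene disc [0.7027 0.3398] scene upper [0.6471 0.3377]
(array([0.6596, 0.2307, 0.2386]), array([-1.0335,  0.0487, -0.7207,  0.437 ]))
```

View pics/w.png

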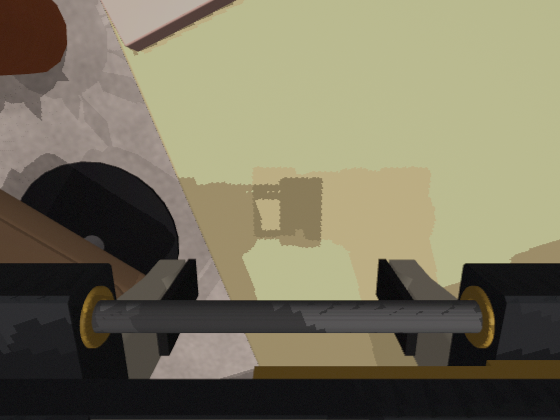

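```bash
cat >> h.py <<'E'
def mv(targets, yaw_pitch=None, base=None):
    """targets: list of (xyz TCP, rpy deg); prints rows from present tool pose"""
    from plant import get_obs
    o=get_obs(); T,A=np.array(o["tool_pos"]),rot(o["orientation"])
    for p,rpy in targets:
        d=A.T@(np.array(p)-T)*100; v=np.degrees(R.from_matrix(A.T@rot(rpy)).as_rotvec())
        print(np.round(d,2),np.round(v,1))
E
python3 -c "
from h import *
mv([((.22,.45,.29),(180,0,-10)),((.42,.1,.26),(180,0,-1)),((.438,-.006,.20),(180,0,-1))])"
```

```text
[ 6.29 17.78 -6.39] [ 0.1 -0.  -8.8]
[36.52 44.44 -3.36] [  0.1   0.  -17.8]
[41.65 53.88  2.66] [  0.1   0.  -17.8]
```

>>> {"op": "play_rows", "data": {"commands": [[[1.6,4,-3,0,0,-4,1],[3.2,8,-6,0,0,-8,1],[4.8,12,-6.4,0,0,-9,1],[6.3,16,-6.4,0,0,-9,1],[8.5,19,-6,0,0,-10,1],[11,22,-6,0,0,-11,1],[13.5,24.6,-5.6,0,0,-12,1],[16.5,27.2,-5.2,0,0,-13,1],[19.5,30,-5,0,0,-14,1],[22.5,32.6,-4.6,0,0,-15,1],[25.5,35,-4.3,0,0,-16,1],[28.5,37.5,-4,0,0,-17,1],[31.5,40,-3.8,0,0,-17.8,1],[34.5,42.6,-3.5,0,0,-17.8,1],[36.5,45.5,-2.5,0,0,-17.8,1],[38.5,48.5,-1,0,0,-17.8,1],[40,51,1,0,0,-17.8,1],[41.6,53.9,2.6,0,0,-17.8,1],[41.6,53.9,2.6,0,0,-17.8,1],[41.6,53.9,2.6,0,0,-17.8,1]]]}}

```text
clock: 1.82
tool_pos: [0.4369, -0.0076, 0.1995]
orientation: [179.9, 0.1, -1.3]
force: [-0.1, -0.2, 0.1]
opening: 0.0873
gripper_force: 0.0
```

```bash
python3 - <<'E'
from h import *
from plant import *
import cv2
s=snapshot("wrist"); f=s["frame"][:,:,::-1].copy()
pickle.dump(s,open("w1.pkl","wb"))
P=np.array([[.438,-.006,.122],[.5,-.0065,.122],[.563,-.0075,.111]])
for u in proj(s,P): cv2.circle(f,(int(u[0]),int(u[1])),3,(0,0,255),1)
cv2.imwrite("pics/w1.png",f); print(proj(s,P))
E
```

```text
[[285.27810652 225.02574473]
 [283.90064676 134.31088333]
 [283.22735701  30.59113744]]
```

View pics/w1.png

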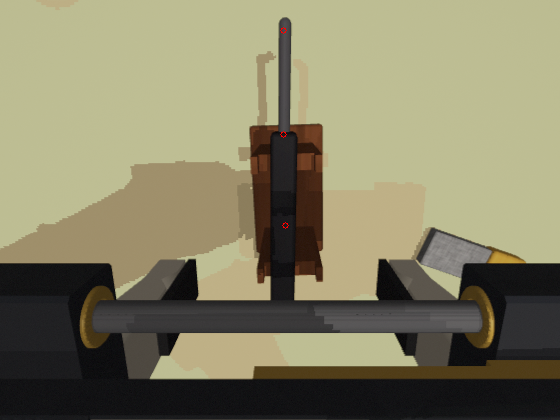

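Wrist view: pole bar centred at column about 284, rod end at row 18, rest saddles to both sides of the grip zone, all close to the triangulated marks.

>>> {"op": "play_rows", "data": {"commands": [[[0.2,-0.1,3,0,0,0,1],[0.4,-0.1,6,0,0,0,1],[0.4,-0.1,8.5,0,0,0,1],[0.4,-0.1,10.2,0,0,0,1],[0.4,-0.1,10.7,0,0,0,1],[0.4,-0.1,10.7,0,0,0,1],[0.4,-0.1,10.7,0,0,0,0],[0.4,-0.1,10.7,0,0,0,0],[0.4,-0.1,10.7,0,0,0,0],[0.4,-0.1,10.7,0,0,0,0],[0.4,-0.1,10.7,0,0,0,0],[0.4,-0.1,10.7,0,0,0,0],[0.4,-0.1,10.7,0,0,0,0],[0.4,-0.1,10.7,0,0,0,0],[0.4,-0.1,10.7,0,0,0,0],[0.4,-0.1,10.7,0,0,0,0]]]}}

```text
clock: 3.2
tool_pos: [0.4416, -0.0048, 0.0935]
orientation: [180.0, 0.0, -1.0]
force: [0.7, -0.3, 0.5]
opening: 0.0261
gripper_force: 0.0
```

Still closing.

>>> {"op": "play_rows", "data": {"commands": [[[0,0,0,0,0,0,0],[0,0,0,0,0,0,0],[0,0,0,0,0,0,0],[0,0,0,0,0,0,0],[0,0,0,0,0,0,0],[0,0,0,0,0,0,0]]]}}

```text
clock: 3.7
tool_pos: [0.4416, -0.0047, 0.0935]
orientation: [180.0, 0.0, -1.0]
force: [0.6, -0.7, -1.0]
opening: 0.018
gripper_force: 29.9
```

```bash
python3 -c "
from h import *
mv([((.4416,-.005,.325),(180,0,-1)),((.536,.2418,.325),(180,0,-5.2))])"
```

```text
[ -0.     0.03 -23.15] [ 0.  0. -0.]
[  8.99 -24.82 -23.15] [0.  0.  4.2]
```

>>> {"op": "play_rows", "data": {"commands": [[[0,0,-1.5,0,0,0,0],[0,0,-4,0,0,0,0],[0,0,-7,0,0,0,0],[0,0,-10,0,0,0,0],[0,0,-13,0,0,0,0],[0,0,-16,0,0,0,0],[0,0,-19,0,0,0,0],[0,0,-21.5,0,0,0,0],[0,-2,-23.2,0,0,0,0],[1,-5,-23.2,0,0,1,0],[2,-8,-23.2,0,0,2,0],[3,-11,-23.2,0,0,3,0],[4,-14,-23.2,0,0,4.2,0],[5.5,-17,-23.2,0,0,4.2,0],[7,-20,-23.2,0,0,4.2,0],[8,-22.5,-23.2,0,0,4.2,0],[9,-24.3,-23.2,0,0,4.2,0],[9,-24.8,-23.2,0,0,4.2,0],[9,-24.8,-23.2,0,0,4.2,0],[9,-24.8,-23.2,0,0,4.2,0]]]}}

```text
clock: 5.37
tool_pos: [0.5357, 0.2414, 0.3249]
orientation: [179.9, 0.1, -5.2]
force: [-0.5, -0.5, -1.3]
opening: 0.0177
gripper_force: 29.9
```

```bash
python3 - <<'E'
from h import *
from plant import *
import cv2
s=snapshot("scene");w=snapshot("wrist");t=snapshot("top"); pickle.dump((s,w,t),open("v2.pkl","wb"))
a=s["frame"][:,:,::-1]; b=w["frame"][:,:,::-1]; c=t["frame"][:,:,::-1]
A=cv2.resize(a[180:360,260:460],(400,360),interpolation=2); B=cv2.resize(b[0:252,140:420],(400,360)); C=cv2.resize(c[50:230,60:360],(400,240),interpolation=2)
im=np.zeros((600,800,3),np.uint8); im[:360,:400]=A; im[:360,400:]=B; im[360:,:400]=C
cv2.imwrite("pics/v2.png",im)
print(get_obs()["tool_pos"],get_obs()["orientation"])
E
```

```text
[0.5357977  0.2407157  0.32602179] [-1.79976748e+02 -2.03455599e-02 -5.27074613e+00]
```

View pics/v2.png

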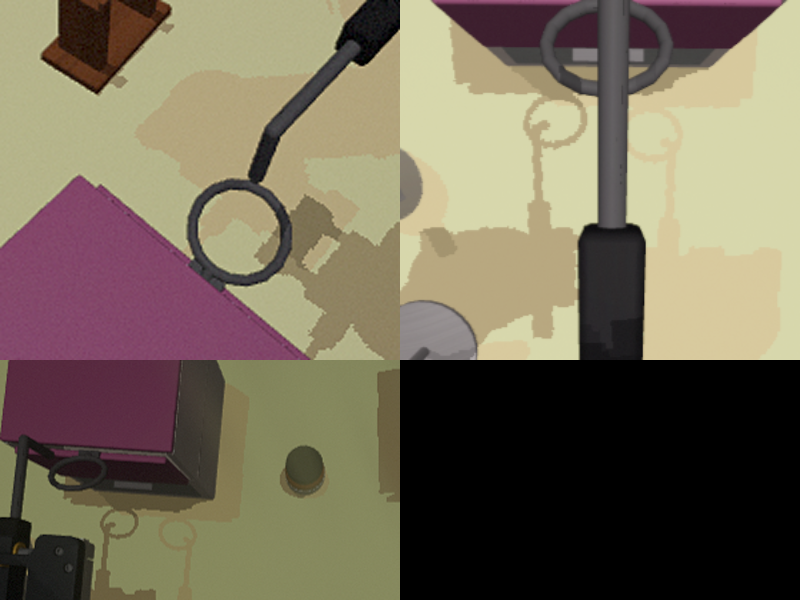

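Crop panels: the wrist view shows the rod passing over the ring centre (columns 613 vs 606). The scene view shows the hook tip at crop (257,178), just above the ring (ring centre (240,231)), and the top view shows the bend at crop (25,438).

```bash
python3 - <<'E'
from fit import *
np.set_printoptions(precision=4,suppress=True)
s,w,t=pickle.load(open("v2.pkl","rb"))
for n,a,b in(("bend",(396,246.5),(60+25/1.333,50+78/1.333)),("tip",(388.5,268),(60+50/1.333,50+95/1.333)),("ring",(260+240/2,180+231/2),(60+77/1.333,50+113/1.333))): print(n,tri([s,t],[np.array(a),np.array(b)]))
# ideal predictions for hook tip if hook is at TCP+0.124
yw=np.radians(-5.2); o=np.array([.5358,.241,.3445]); ux=np.array([np.cos(yw),np.sin(yw),0])
P=np.array([o+.124*ux, o+.124*ux-[0,0,.045]]); print(P,"\npred scene",proj(s,P),"top",proj(t,P))
E
```

```text
bend (array([0.66  , 0.2284, 0.3404]), array([-1.5966,  0.1372, -1.181 ,  0.6213]))
tip (array([0.6584, 0.2289, 0.2987]), array([-1.3263,  0.0899, -0.9563,  0.5392]))
ring (array([0.6581, 0.2314, 0.2389]), array([-0.7728,  0.0381, -0.5399,  0.3269]))
[[0.6593 0.2298 0.3445]
 [0.6593 0.2298 0.2995]] 
pred scene [[397.0588 244.527 ]
 [387.6321 268.8663]] top [[ 74.2061 108.5429]
 [ 95.5035 120.885 ]]
```

>>> {"op": "play_rows", "data": {"commands": [[[0,0,1.5,0,0,0,0],[0,0,3,0,0,0,0],[0,0,4.5,0,0,0,0],[0,0,6,0,0,0,0],[0,0,7,0,0,0,0],[0,0,7.6,0,0,0,0],[0,0,7.6,0,0,0,0],[0,0,7.6,0,0,0,0]]]}}

```text
clock: 6.18
tool_pos: [0.5364, 0.2414, 0.2502]
orientation: [-180.0, -0.0, -5.2]
force: [-0.3, -0.2, -1.2]
opening: 0.0178
gripper_force: 29.9
```

```bash
cat > arc.py <<'E'
from h import *
H=np.array([.693,.228,.12]); YW=-5.2
u=np.array([np.cos(np.radians(YW)),np.sin(np.radians(YW)),0]); Z=np.array([0,0,1.])
LAT=.001
def tgt(th,a,gx=.117,gz=-.009):
    b=np.array([-.0484*np.cos(th)-.1374*np.sin(th), .1374*np.cos(th)-.0484*np.sin(th)])
    c,s=np.cos(a),np.sin(a)
    G=b-np.array([c*gx-s*gz, s*gx+c*gz])
    T=G+.0188*np.array([s,-c])
    v=np.array([-u[1],u[0],0])*LAT
    return H+u*T[0]+Z*T[1]+v,(180,-np.degrees(a),YW)
E
python3 - <<'E'
from arc import *
from plant import *
o=get_obs(); print(o["tool_pos"],o["orientation"],o["force"])
L=[(t,max(0,(t-.35)/.75*.42)) for t in [.05,.12,.2,.3,.4,.5,.6,.7,.8,.9,1.0,1.1]]
mv([tgt(*l) for l in L]); print(tgt(1.1,.42))
E
```

```text
[0.53637406 0.2413916  0.2501581 ] [-1.79993605e+02 -3.49763362e-02 -5.24650230e+00] [-0.30912282 -0.21772989 -1.22994144]
[-1.5  -0.18  0.51] [-0. -0. -0.]
[-2.43 -0.18  0.93] [-0. -0. -0.]
[-3.45 -0.18  1.49] [-0. -0. -0.]
[-4.67 -0.18  2.3 ] [-0. -0. -0.]
[-5.76 -0.18  3.55] [-0.   1.6 -0. ]
[-6.7  -0.18  5.23] [-0.   4.8 -0. ]
[-7.49 -0.18  7.01] [-0.  8. -0.]
[-8.12 -0.18  8.86] [-0.  11.2 -0. ]
[-8.6  -0.18 10.78] [-0.  14.4 -0. ]
[-8.91 -0.18 12.74] [ 0.  17.6 -0. ]
[-9.05 -0.18 14.74] [ 0.  20.8 -0. ]
[-9.02 -0.18 16.76] [ 0. 24. -0.]
(array([0.44686688, 0.251404  , 0.08253343]), (180, np.float64(-24.064227395494576), -5.2))
```

>>> {"op": "play_rows", "data": {"commands": [[[-0.5,-0.1,0.2,0,0,0,0],[-1,-0.2,0.3,0,0,0,0],[-1.5,-0.2,0.5,0,0,0,0],[-2,-0.2,0.7,0,0,0,0],[-2.4,-0.2,0.9,0,0,0,0],[-2.8,-0.2,1.1,0,0,0,0],[-3.1,-0.2,1.3,0,0,0,0],[-3.5,-0.2,1.5,0,0,0,0],[-3.9,-0.2,1.8,0,0,0,0],[-4.3,-0.2,2,0,0,0,0],[-4.7,-0.2,2.3,0,0,0,0],[-5,-0.2,2.7,0,0.5,0,0],[-5.4,-0.2,3.1,0,1,0,0],[-5.8,-0.2,3.5,0,1.6,0,0],[-6,-0.2,3.9,0,2.5,0,0],[-6.2,-0.2,4.4,0,3.3,0,0],[-6.5,-0.2,4.8,0,4,0,0],[-6.7,-0.2,5.2,0,4.8,0,0],[-6.7,-0.2,5.2,0,4.8,0,0]]]}}

```text
clock: 7.77
tool_pos: [0.4683, 0.2492, 0.1964]
orientation: [179.9, -4.8, -5.2]
force: [-1.6, 0.4, -1.4]
opening: 0.0174
gripper_force: 30.0
```

```bash
python3 - <<'E'
from arc import *
from plant import *
import cv2
s=snapshot("scene");w=snapshot("wrist")
a=s["frame"][:,:,::-1]; b=w["frame"][:,:,::-1]
im=np.hstack([cv2.resize(a[180:360,260:460],(400,360),interpolation=2),cv2.resize(b[0:252,140:420],(400,360))])
cv2.imwrite("pics/v3.png",im); print(get_obs()["moment"])
L=[(t,max(0,(t-.35)/.75*.42)) for t in [.6,.7,.8,.9,1.0,1.1]]
mv([tgt(*l) for l in L])
E
```

```text
[0.02556102 0.27027503 0.01928318]
[-0.84  0.01  1.65] [0.  3.3 0. ]
[-1.63  0.01  3.45] [0.  6.5 0. ]
[-2.26  0.01  5.32] [0.  9.7 0. ]
[-2.73  0.01  7.25] [ 0.  12.9  0. ]
[-3.03  0.01  9.23] [ 0.  16.1  0. ]
[-3.170e+00  1.000e-02  1.124e+01] [ 0.  19.3  0. ]
```

View pics/v3.png

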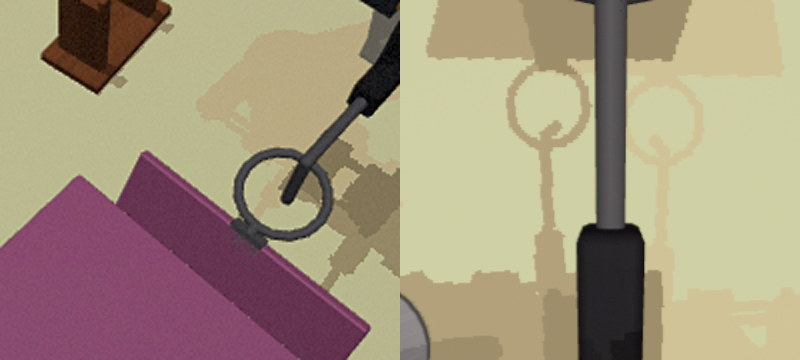

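The flap is following: it is partly open, and the hook sits inside the ring at its outer bar (crop (300,180)). I'll continue the arc.

>>> {"op": "play_rows", "data": {"commands": [[[-0.4,0,0.8,0,1.6,0,0],[-0.8,0,1.6,0,3.3,0,0],[-1.2,0,2.5,0,5,0,0],[-1.6,0,3.4,0,6.5,0,0],[-1.9,0,4.4,0,8,0,0],[-2.3,0,5.3,0,9.7,0,0],[-2.5,0,6.3,0,11.3,0,0],[-2.7,0,7.2,0,13,0,0],[-2.9,0,8.2,0,14.5,0,0],[-3,0,9.2,0,16,0,0],[-3.1,0,10.2,0,17.7,0,0],[-3.2,0,11.2,0,19.3,0,0],[-3.2,0,11.6,0,19.3,0,0],[-3.2,0,11.6,0,19.3,0,0],[-3.2,0,11.6,0,19.3,0,0],[-3.2,0,11.6,0,19.3,0,0]]]}}

```text
clock: 9.2
tool_pos: [0.4567, 0.262, 0.0961]
orientation: [179.0, -22.6, -5.3]
force: [-0.3, 0.4, -0.7]
opening: 0.0177
gripper_force: 30.0
```

```bash
python3 - <<'E'
from arc import *
from plant import *
import cv2
s=snapshot("scene");t=snapshot("top"); pickle.dump((s,t),open("v4.pkl","wb"))
a=s["frame"][:,:,::-1]; b=t["frame"][:,:,::-1]
im=np.hstack([cv2.resize(a[180:360,260:460],(400,360),interpolation=2),cv2.resize(b[40:265,30:280],(400,360),interpolation=2)])
cv2.imwrite("pics/v4.png",im); print(get_obs()["moment"])
for th in(.9,1.0,1.1): 
    q=flapc=None
    from fit import flap
    P=flap((.693,.228,np.radians(-5.2),th),np.array([[-.0285,0,.1206],[-.004,.081,.1],[-.004,-.081,.1]])); print(th,(proj(s,P)-[260,180])*2)
E
```

```text
[0.175823   1.55488826 0.03346649]
0.9 [[281.85514731 187.286352  ]
 [374.97835206 295.24661129]
 [153.23708567 146.7637614 ]]
1.0 [[281.73320158 190.37509386]
 [375.51359532 292.28489902]
 [156.1835137  148.40767269]]
1.1 [[280.63410802 194.836825  ]
 [375.14192306 290.80856723]
 [158.2471255  151.20568737]]
```

View pics/v4.png

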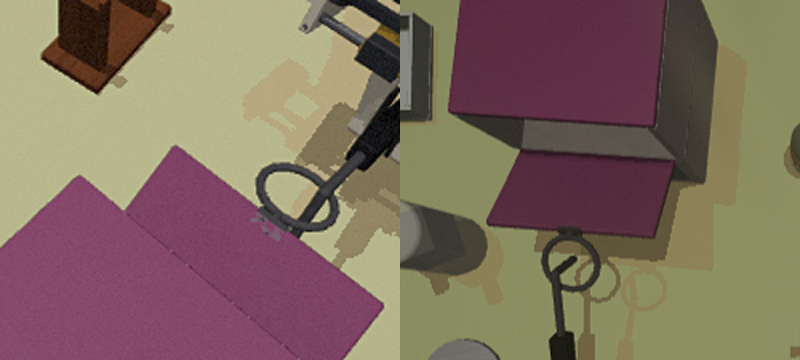

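Scene view: the flap is far down and the ring lies nearly flat with the hook still in it. Top view: flap outer corners at crop (487,225) and (655,237). The TCP is 1 to 2 cm off its target, so I'll check the joints and the flap angle.

```bash
python3 - <<'E'
from arc import *
from plant import *
from fit import flap
np.set_printoptions(precision=3,suppress=True)
s,t=pickle.load(open("v4.pkl","rb")); o=get_obs(); print(o["clock"],o["joint_pos"],o["tau"],o["force"],o["tool_pos"])
for th in(.8,.9,1.0,1.1):
    P=flap((.693,.228,np.radians(-5.2),th),np.array([[-.0285,0,.1206],[-.008,.081,.1],[-.008,-.081,.1]])); print(th,((proj(t,P)-[30,40])*1.6+[400,0]).round())
# triangulate ring centre, corners
f=lambda p:np.array([260+p[0]/2,180+p[1]/2]); g=lambda p:np.array([30+(p[0]-400)/1.6,40+p[1]/1.6])
for a,b in(((298,195),(571,262)),((383,305),(487,225)),((175,147),(655,237))):
    x,r=tri([s,t],[f(a),g(b)]); print(x,r,"theta-ish",np.arccos(np.clip((x[2]-.12)/.1,-1,1)))
E
```

```text
9.3 [ 57.495   6.283 -58.227  54.166 -25.494 -22.516] [ -0.042 -28.919  20.008   2.504  -0.629   0.002] [-0.145 -0.134 -2.245] [0.457 0.262 0.096]
0.8 [[567. 244.]
 [480. 208.]
 [658. 217.]]
0.9 [[572. 252.]
 [484. 217.]
 [660. 224.]]
1.0 [[577. 258.]
 [489. 224.]
 [662. 230.]]
1.1 [[582. 262.]
 [494. 231.]
 [665. 235.]]
[0.572 0.239 0.158] [-1.325  0.094 -0.991  0.601] theta-ish 1.1849810055799026
[0.609 0.317 0.164] [-0.438  0.022 -0.311  0.16 ] theta-ish 1.1097107699264137
[0.594 0.156 0.163] [-0.829  0.04  -0.612  0.438] theta-ish 1.131782685423362
```

```bash
python3 -c "
from arc import *
mv([tgt(1.05,.25,gz=-.007),tgt(1.08,.17,gz=-.007),tgt(1.12,.12,gz=-.005),tgt(1.12,.12,gx=.110,gz=.003)])"
```

```text
[-1.03  1.2  -1.47] [ 1.  -8.3 -0.1]
[-1.19  1.21 -2.04] [  1.  -12.8  -0.2]
[-1.45  1.2  -1.92] [  1.  -15.7  -0.2]
[-0.99  1.19 -0.96] [  1.  -15.7  -0.2]
```

>>> {"op": "play_rows", "data": {"commands": [[[-0.4,0.4,-0.6,0.4,-3,0,0],[-0.7,0.8,-1,0.7,-6,0,0],[-1,1.2,-1.5,1,-8.3,0,0],[-1,1.2,-1.5,1,-8.3,0,0]]]}}

```text
clock: 9.63
tool_pos: [0.4399, 0.2532, 0.1071]
orientation: [-179.7, -14.1, -5.5]
force: [1.1, 1.4, -1.3]
opening: 0.0177
gripper_force: 30.0
```

```bash
python3 -c "
from arc import *
from plant import *
print(get_obs()['joint_pos'],get_obs()['moment'],tgt(1.05,.25,gz=-.007))
mv([tgt(1.05,.25,gz=-.007),tgt(1.08,.17,gz=-.007),tgt(1.12,.12,gz=-.005),tgt(1.12,.12,gx=.110,gz=.003)])"
```

```text
[ 60.5762124    5.43286762 -47.58301612  23.71742836 -33.15449348
   4.46901632] [0.16765543 0.70568621 0.06351544] (array([0.44042502, 0.25199026, 0.10600355]), (180, np.float64(-14.32394487827058), -5.2))
[0.03 0.12 0.12] [-0.2  0.3 -0.3]
[-0.2   0.12 -0.42] [-0.3 -4.3 -0.3]
[-0.44  0.12 -0.27] [-0.3 -7.2 -0.3]
[0.15 0.12 0.62] [-0.3 -7.2 -0.3]
```

>>> {"op": "play_rows", "data": {"commands": [[[-0.1,0.1,-0.2,0,-2,0,0],[-0.2,0.1,-0.4,0,-4.3,0,0],[-0.4,0.1,-0.3,0,-6,0,0],[-0.4,0.1,-0.2,0,-7.2,0,0],[-0.2,0.1,0.2,0,-7.2,0,0],[0,0.1,0.6,0,-7.2,0,0],[0,0.1,0.6,0,-7.2,0,0],[0,0.1,0.6,0,-7.2,0,0],[0,0.1,0.6,0,-7.2,0,0]]]}}

```text
clock: 10.38
tool_pos: [0.4421, 0.2507, 0.1004]
orientation: [-180.0, -7.1, -5.3]
force: [0.6, 0.4, -0.1]
opening: 0.0174
gripper_force: 30.0
```

```bash
python3 - <<'E'
from arc import *
from plant import *
import cv2
s=snapshot("scene");t=snapshot("top"); pickle.dump((s,t),open("v5.pkl","wb"))
a=s["frame"][:,:,::-1]; b=t["frame"][:,:,::-1]
im=np.hstack([cv2.resize(a[180:360,260:460],(400,360),interpolation=2),cv2.resize(b[40:265,30:280],(400,360),interpolation=2)])
cv2.imwrite("pics/v5.png",im); print(get_obs()["moment"],get_obs()["joint_pos"])
E
```

```text
[-0.13377192  0.11018023 -0.02549916] [ 56.50917309   8.754033   -38.40262306   9.77668562 -39.84501518
  20.83560469]
```

View pics/v5.png

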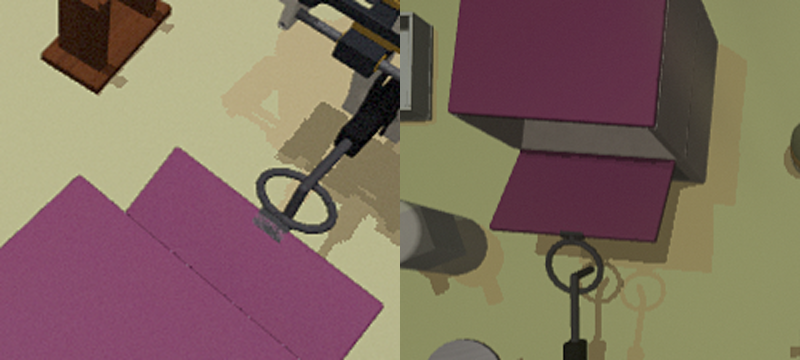

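Flap edge moved a bit further (top crop corners (491,229), (658,241)). Pressing once more to feel the stop.

>>> {"op": "play_rows", "data": {"commands": [[[0,0,0.5,0,0,0,0],[0,0,1,0,0,0,0],[0,0,1.5,0,0,0,0],[0,0,1.5,0,0,0,0],[0,0,1.5,0,0,0,0]]]}}

```text
clock: 10.9
tool_pos: [0.4435, 0.2508, 0.085]
orientation: [-180.0, -7.0, -5.3]
force: [-1.0, 1.1, -0.4]
opening: 0.0183
gripper_force: 30.0
```

```bash
python3 - <<'E'
from arc import *
from plant import *
import cv2
s=snapshot("scene");t=snapshot("top"); s0,t0=pickle.load(open("v5.pkl","rb")); pickle.dump((s,t),open("v6.pkl","wb"))
print(get_obs()["moment"])
# flap shift between pictures: mauve mask of outer edge in top view
def edge(t,c):
    f=t["frame"].astype(int); m=(f[:,:,0]-f[:,:,1]>25)
    return [np.nonzero(m[130:200,x])[0].max()+130 for x in c]
t4=pickle.load(open("v4.pkl","rb"))[1]
c=[100,110,120,165,175,185]
for q in(t4,t0,t): print(edge(q,c))
a=s["frame"][:,:,::-1]; b=t["frame"][:,:,::-1]
im=np.hstack([cv2.resize(a[180:360,260:460],(400,360),interpolation=2),cv2.resize(b[40:265,30:280],(400,360),interpolation=2)])
cv2.imwrite("pics/v6.png",im)
E
```

```text
[0.1558386  0.60841322 0.08373693]
[np.int64(181), np.int64(181), np.int64(182), np.int64(186), np.int64(187), np.int64(187)]
[np.int64(183), np.int64(184), np.int64(185), np.int64(188), np.int64(189), np.int64(190)]
[np.int64(183), np.int64(184), np.int64(185), np.int64(188), np.int64(189), np.int64(190)]
```

View pics/v6.png

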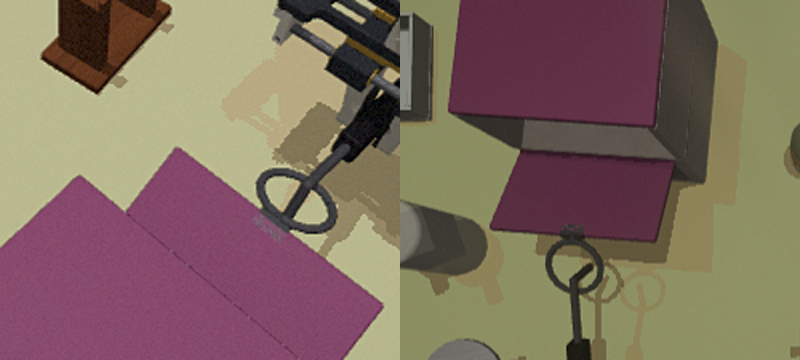

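The flap is at its stop, since the edge did not move with a further 15 mm. The hook is still in the ring, and the pole has probably pitched in the grip. Rod start is at crop (345,150) in scene and (577,342) in top; the bend is at (573,281) in top.

```bash
python3 - <<'E'
from arc import *
np.set_printoptions(precision=4,suppress=True)
s,t=pickle.load(open("v6.pkl","rb"))
f=lambda p:np.array([260+p[0]/2,180+p[1]/2]); g=lambda p:np.array([30+(p[0]-400)/1.6,40+p[1]/1.6])
x,r=tri([s,t],[f((345,150)),g((577,342))]); print("bar front",x,r)
from plant import get_obs
o=get_obs(); T=np.array(o["tool_pos"]); A=rot(o["orientation"]); G=T-.0188*A[:,2]
for a in(7,12,17,22,27):
    a_=np.radians(a); ux=np.cos(a_)*u+np.sin(a_)*Z; uz=-np.sin(a_)*u+np.cos(a_)*Z
    P=np.array([G+.059*ux,G+.124*ux,G+.124*ux-.045*uz]); print(a,P[1],((proj(s,P)-[260,180])*2).round().tolist(),((proj(t,P)-[30,40])*1.6+[400,0]).round().tolist())
E
```

```text
bar front [0.4943 0.2467 0.1206] [-0.3407  0.0362 -0.2683  0.1675]
7 [0.5638 0.2398 0.119 ] [[336.0, 161.0], [289.0, 213.0], [272.0, 244.0]] [[581.0, 337.0], [584.0, 274.0], [600.0, 271.0]]
12 [0.562  0.24   0.1297] [[339.0, 156.0], [294.0, 205.0], [274.0, 240.0]] [[579.0, 338.0], [580.0, 275.0], [597.0, 269.0]]
17 [0.5593 0.2402 0.1402] [[341.0, 152.0], [300.0, 195.0], [276.0, 234.0]] [[577.0, 339.0], [575.0, 277.0], [593.0, 267.0]]
22 [0.5557 0.2405 0.1503] [[344.0, 147.0], [306.0, 185.0], [279.0, 228.0]] [[575.0, 341.0], [571.0, 280.0], [589.0, 266.0]]
27 [0.5513 0.2409 0.1602] [[348.0, 142.0], [313.0, 174.0], [283.0, 220.0]] [[573.0, 343.0], [566.0, 284.0], [584.0, 266.0]]
```

>>> {"op": "play_rows", "data": {"commands": [[[0,0,-0.2,0,0,0,0],[-0.1,0,-0.4,0,0,0,0],[0.4,0,-0.5,0,0,0,0],[0.9,0,-0.6,0,0,0,0],[1.2,0,-0.7,0,0,0,0],[1.2,0,-0.7,0,0,0,0],[1,0,-1.4,0,0,0,0],[0.9,0,-2.1,0,0,0,0],[0.7,0,-3,0,0,0,0],[0.5,0,-3.8,0,0,0,0],[0.3,0,-4.6,0,0,0,0],[0.1,0,-5.6,0,0,0,0],[-0.1,0,-6.6,0,0,0,0],[-0.4,0,-7.6,0,0,0,0],[-0.4,0,-7.6,0,0,0,0]]]}}

```text
clock: 12.25
tool_pos: [0.4307, 0.2532, 0.1632]
orientation: [-179.7, -7.2, -5.3]
force: [-0.1, -0.1, -1.0]
opening: 0.0178
gripper_force: 30.0
```

```bash
python3 - <<'E'
from arc import *
from plant import *
import cv2
s=snapshot("scene");t=snapshot("top"); pickle.dump((s,t),open("v7.pkl","wb"))
f=t["frame"].astype(int); m=(f[:,:,0]-f[:,:,1]>25)
print([np.nonzero(m[130:200,x])[0].max()+130 for x in[100,110,120,165,175,185]])
a=s["frame"][:,:,::-1]; b=t["frame"][:,:,::-1]
im=np.hstack([cv2.resize(a[180:360,260:460],(400,360),interpolation=2),cv2.resize(b[40:265,30:280],(400,360),interpolation=2)])
cv2.imwrite("pics/v7.png",im)
mv([((.43,.25,.30),(180,13,-5.2)),((.43,.0,.30),(180,13,-1))])
E
```

```text
[np.int64(183), np.int64(184), np.int64(185), np.int64(188), np.int64(189), np.int64(190)]
[  1.7    0.22 -13.77] [ -0.2 -20.1  -0.1]
[  3.98  25.12 -13.56] [ -0.4 -20.1  -4.3]
```

View pics/v7.png

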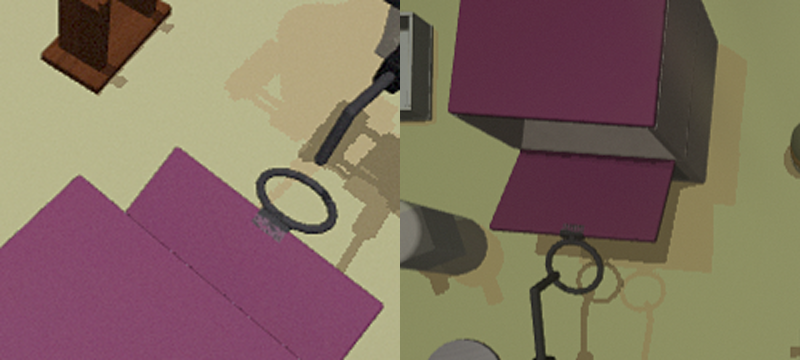

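Unhooked: hook tip is clear above the ring (scene crop (318,160)) and the flap edge is unchanged. I'll now level the pole and carry it over the rest.

>>> {"op": "play_rows", "data": {"commands": [[[0.2,0,-3,0,0,0,0],[0.4,0,-6,0,-3,0,0],[0.8,0.1,-9,0,-7,0,0],[1.2,0.2,-12,0,-12,0,0],[1.6,0.2,-13.7,0,-16,0,0],[1.7,1.5,-13.7,0,-20,0,0],[2,4,-13.7,0,-20,-0.5,0],[2.2,7,-13.7,0,-20,-1,0],[2.5,10,-13.7,0,-20,-2,0],[2.8,13,-13.6,0,-20,-2.5,0],[3,16,-13.6,0,-20,-3,0],[3.3,19,-13.6,0,-20,-3.5,0],[3.7,22,-13.6,0,-20,-4,0],[4,24,-13.6,0,-20,-4.3,0],[4,25.1,-13.6,0,-20,-4.3,0],[4,25.1,-13.6,0,-20,-4.3,0],[4,25.1,-13.6,0,-20,-4.3,0]]]}}

```text
clock: 13.77
tool_pos: [0.4301, -0.0002, 0.2997]
orientation: [-179.7, 12.9, -1.1]
force: [0.7, -0.0, -0.3]
opening: 0.0179
gripper_force: 30.0
```

```bash
cat > pose.py <<'E'
from h import *
from plant import *
import cv2
from scipy.optimize import minimize
# fit pole in tool: params slip pitch (deg, hook up), axial offset, lateral, yaw
def pole_pts(A,T,q):
    sl,ax,lat,yw,dz=q
    G=T-A[:,2]*(.0188+dz)
    P0=np.c_[A[:,0],-A[:,1],-A[:,2]]@R.from_euler('zy',[yw,-sl],degrees=True).as_matrix()
    O=G+P0@np.array([ax,lat,0]); return O,P0
def run(s,o,verbose=True):
    T,A=np.array(o["tool_pos"]),rot(o["orientation"])
    f=s["frame"].astype(int); m=(f.max(2)<110)&(f.max(2)-f.min(2)<25)
    m=cv2.GaussianBlur(m.astype(np.float32),(0,0),.8)
    return T,A,m
def strip(s,O,P,m):
    # mean(inside)-mean(beside) along rod and hook; rod r=4mm
    d=[]
    xs=np.linspace(.066,.121,25); zs=np.linspace(-.004,-.045,18)
    cam=s["origin"]
    def samp(Q):
        u=proj(s,Q).astype(np.float32); return cv2.remap(m,u[:,:1].copy(),u[:,1:].copy(),1)[:,0]
    sc=0
    for L,w in((np.c_[xs,0*xs,0*xs],1),(np.c_[0*zs+.125,0*zs,zs],1)):
        Q=O+L@P.T; tan=Q[-1]-Q[0]; n=np.cross(tan,Q.mean(0)-cam); n/=np.linalg.norm(n)
        for k in(-3,-1.5,0,1.5,3): sc+=samp(Q+n*k*.001).mean()
        for k in(-6.5,-8.5,6.5,8.5): sc-=samp(Q+n*k*.001).mean()*1.25
    b=O+P@np.array([.125,0,-.045]); 
    for k in(.003,.006): sc-=samp((b-P[:,2]*k)[None])[0]
    for k in(.003,.006): sc+=samp((b+P[:,2]*k)[None])[0]
    return sc
def fit(views,o,q0,free):
    data=[(s,)+run(s,o) for s in views]
    def cost(v):
        q=np.array(q0,float); q[free]+=v*SC[free]; c=0
        for s,T,A,m in data: c-=strip(s,*pole_pts(A,T,q),m)
        return c+.02*np.sum(v**2)
    SC=np.array([4,.004,.003,2,.004]); best=None
    for a in(-2,-1,0,1,2):
        v0=np.zeros(len(free)); v0[0]=a
        r=minimize(cost,v0,method="Nelder-Mead",options=dict(initial_simplex=np.vstack([v0,v0+np.eye(len(free))]),maxiter=600))
        if best is None or r.fun<best.fun: best=r
    q=np.array(q0,float); q[free]+=best.x*SC[free]; return q,best.fun
E
python3 - <<'E'
from pose import *
np.set_printoptions(precision=4,suppress=True)
o=get_obs(); s=snapshot("scene"); t=snapshot("top"); w=snapshot("wrist"); pickle.dump((o,s,t,w),open("v8.pkl","wb"))
print(o["clock"],o["tool_pos"],o["orientation"],o["opening"])
fr=[0,1,2,3,4]
for vs in([s],[s,t]):
    q,c=fit(vs,o,[13,-.001,0,0,0],fr); print(q,c)
    O,P=pole_pts(rot(o["orientation"]),np.array(o["tool_pos"]),q); print("O",O,"x",P[:,0],"z",P[:,2])
# validation on v2 (before slip, level pole)
E
```

```text
13.7667 [ 0.4301 -0.0002  0.2997] [-179.7035   12.9386   -1.0513] 0.017858055928228752
[15.199  -0.0001  0.0005 -0.1576 -0.0004] -10.472679108375145
O [0.4341 0.0002 0.3176] x [ 0.999  -0.0224  0.0394] z [-0.0395 -0.0043  0.9992]
[15.199  -0.0001  0.0005 -0.1576 -0.0004] -10.472679108375145
O [0.4341 0.0002 0.3176] x [ 0.999  -0.0224  0.0394] z [-0.0395 -0.0043  0.9992]
```

```bash
python3 -c "
from h import *
mv([((.4347,-.006,.16),(180,15.1,-.6)),((.4347,-.006,.0945),(180,15.1,-.6))])"
```

```text
[ 3.57  0.74 13.54] [-0.4 -2.2 -0.3]
[ 5.03  0.77 19.92] [-0.4 -2.2 -0.3]
```

>>> {"op": "play_rows", "data": {"commands": [[[0.7,0.2,2.5,0,-1,0,0],[1.3,0.4,5,-0.4,-2.2,-0.3,0],[2,0.7,7.7,-0.4,-2.2,-0.3,0],[2.7,0.7,10.4,-0.4,-2.2,-0.3,0],[3.3,0.7,12.5,-0.4,-2.2,-0.3,0],[3.6,0.7,13.5,-0.4,-2.2,-0.3,0],[3.6,0.7,13.5,-0.4,-2.2,-0.3,0],[3.6,0.7,13.5,-0.4,-2.2,-0.3,0],[3.6,0.7,13.5,-0.4,-2.2,-0.3,0]]]}}

```text
clock: 14.67
tool_pos: [0.4361, -0.006, 0.1618]
orientation: [180.0, 15.0, -0.6]
force: [-0.2, 0.2, -1.4]
opening: 0.0175
gripper_force: 30.0
```

```bash
python3 - <<'E'
from pose import *
np.set_printoptions(precision=4,suppress=True)
o=get_obs(); s=snapshot("scene"); 
for z in(13,15.2): 
    q,c=fit([s],o,[z,0,0,0,0],[0,1,2,3,4]); print(q,c)
O,P=pole_pts(rot(o["orientation"]),np.array(o["tool_pos"]),q); print("O",O,"x",P[:,0],"z",P[:,2],o["tool_pos"])
mv([((.4347,-.006,.0945),(180,15.1,-.6))])
E
```

```text
[15.9086 -0.0011 -0.0007 -0.0904 -0.0032] -9.807435063323387
[16.7418 -0.0002 -0.      0.2253 -0.0025] -9.822900586462533
O [ 0.44   -0.0061  0.1776] x [ 0.9995 -0.0064  0.0308] z [-0.0308  0.0005  0.9995] [ 0.4361 -0.006   0.1618]
[1.61 0.   6.55] [-0.  -0.2 -0. ]
```

>>> {"op": "play_rows", "data": {"commands": [[[0.5,0,2,0,-0.5,0,0],[0.9,0,3.7,0,-0.5,0,0],[1.3,0,5,0,-0.5,0,0],[1.4,0,5.7,0,-0.5,0,0],[1.5,0,6.2,0,-0.5,0,0],[1.6,0,6.5,0,-0.5,0,0],[1.6,0,6.5,0,-0.5,0,0],[1.6,0,6.5,0,-0.5,0,0]]]}}

```text
clock: 15.38
tool_pos: [0.4342, -0.0063, 0.0943]
orientation: [180.0, 15.5, -0.6]
force: [0.6, -0.2, -1.3]
opening: 0.0181
gripper_force: 30.0
```

>>> {"op": "play_rows", "data": {"commands": [[[0,0,0,0,0,0,0.4],[0,0,0,0,0,0,0.7],[0,0,0,0,0,0,1],[0,0,0,0,0,0,1],[0,0,0,0,0,0,1],[0,0,0,0,0,0,1],[0,0,0,0,0,0,1],[0,0,0,0,0,0,1],[0,0,0,0,0,0,1],[0,0,0,0,0,0,1],[0,0,0,0,0,0,1],[0,0,0,0,0,0,1]]]}}

```text
clock: 16.38
tool_pos: [0.4336, -0.0065, 0.0936]
orientation: [180.0, 15.6, -0.6]
force: [-0.9, -0.3, -0.1]
opening: 0.0868
gripper_force: 0.0
```

>>> {"op": "play_rows", "data": {"commands": [[[0,0,-1,0,0,0,1],[0,0,-2,0,0,0,1],[0,0,-4,0,0,0,1],[0,0,-6.5,0,0,0,1],[0,0,-9.5,0,0,0,1],[0,0,-12.5,0,0,0,1],[0,0,-15.5,0,0,0,1],[-1,0,-18,0,4,0,1],[-2,0,-19,0,8,0,1],[-2,0,-19,0,8,0,1],[-2,0,-19,0,8,0,1]]]}}

```text
clock: 17.3
tool_pos: [0.4651, -0.0067, 0.2847]
orientation: [-179.9, 7.3, -0.6]
force: [-0.2, -0.1, -0.4]
opening: 0.0877
gripper_force: 0.0
```

```bash
python3 - <<'E'
from pose import *
np.set_printoptions(precision=4,suppress=True)
o=get_obs(); s=snapshot("scene"); t=snapshot("top"); print(o["clock"],o["tool_pos"],o["force"])
d=pickle.load(open("v0.pkl","rb"))
# pole pose, with a fictitious level tool at the placing
oo=dict(tool_pos=np.array([.44,-.006,.092]),orientation=np.array([180,0,-.6]))
for v in([s],[s,t],[d["scene"]]):
    q,c=fit(v,oo,[0,0,0,0,0],[0,1,2,3,4]); O,P=pole_pts(rot(oo["orientation"]),oo["tool_pos"],q); print("O",O,"x",P[:,0],c)
f=t["frame"].astype(int); m=(f[:,:,0]-f[:,:,1]>25)
print([np.nonzero(m[130:200,x])[0].max()+130 for x in[100,110,120,165,175,185]])
# unchanged white cabinet?
print(np.abs(s["frame"].astype(int)-d["scene"]["frame"])[80:330,0:175].mean(), np.abs(t["frame"].astype(int)-d["top"]["frame"])[90:160,370:540].mean())
E
```

```text
17.3 [ 0.4651 -0.0067  0.2847] [-0.1696 -0.0631 -0.3896]
O [ 0.4399 -0.0059  0.1131] x [ 1.     -0.0039 -0.001 ] -9.73999283070755
O [ 0.4393 -0.0065  0.1118] x [ 1.     -0.0027  0.0031] -9.751615540729633
O [ 0.4407 -0.0051  0.1117] x [ 0.9995 -0.0326 -0.0052] -9.792793895581877Traceback (most recent call last):
  File "<stdin>", line 10, in <module>
    return umr_maximum(a, axis, None, out, keepdims, initial, where)
ValueError: zero-size array to reduction operation maximum which has no identity
```

```bash
python3 - <<'E'
from plant import *
import pickle,numpy as np
s=snapshot("scene")["frame"].astype(int); d=pickle.load(open("v0.pkl","rb"))["scene"]["frame"]; v7=pickle.load(open("v7.pkl","rb"))[0]["frame"]
a=np.abs(s-v7)[250:360,300:400].mean(); b=np.abs(s-d)[80:330,0:175].mean(); c=np.abs(s-d)[250:360,300:400].mean()
print("flap vs unhook",a,"white vs start",b,"flap vs start",c)
if a<8 and b<8: print(close_job())
E
```

```text
flap vs unhook 6.923363636363637 white vs start 9.84176 flap vs start 27.187636363636365
```

```bash
python3 - <<'E'
from plant import *
import pickle,numpy as np,cv2
s=snapshot("scene")["frame"]; d=pickle.load(open("v0.pkl","rb"))["scene"]["frame"]
g=lambda f:cv2.GaussianBlur(cv2.cvtColor(f,cv2.COLOR_RGB2GRAY),(0,0),1)
r=cv2.matchTemplate(g(s)[85:160,80:160],g(d)[95:150,92:148],cv2.TM_CCOEFF_NORMED); _,v,_,l=cv2.minMaxLoc(r); print(v,l,"expected (12,10)")
if v>.85 and l==(12,10): print(close_job())
E
```

```text
0.9998008012771606 (12, 10) expected (12,10)
the job is handed in; nothing more can be done
None
```

The mauve flap is open and was pressed until it stopped moving, the pole is back level in its rest, and the white cabinet looked unchanged in the last camera check; I handed the job in at about 17 s, and no verdict came back.

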